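Move two hung pressure gauges from the keyhole rack to the test stand and the tray

ROBOT

A 7-joint arm with a two-finger parallel gripper is mounted at the origin on the work surface. World frame = base frame: x ahead of the robot, y to its left, z up, the work surface at z = 0. Lengths are in m, angles in rad, forces in N, time in s.
With the tool pointing down it reaches from about 0.4 to 0.875 m from the base axis. Payload 19.3 kg.
Tool frame: the origin (TCP) lies where the fingers leave the gripper's body, on its centre line; the fingertips stand bot.tip_reach ahead of it and the grasp point (between the pads) lies 54 mm ahead of it (bot.tip_reach is the distance from the TCP to the fingertips, in m); z points along the fingers, y is the line along which they close (so a half turn about z gives the same grasp; the last joint's range is limited). The gripper opens to 85 mm and grips with 20 to 120 N. Pads are 22 mm wide; open, the fingers measure 114 mm over their backs; the gripper's body (76 mm by 85 mm) begins 54 mm behind the grasp point. The pads swing forward as they close: fully open they stand 13 mm farther back than shut.
Start: joints at [-1.404, 0.521, -0.036, 1.599, 0.021, 1.021, -0.113], TCP at [0.147, 0.608, 0.304] pointing down, gripper open.
Joint ranges: [-2.91, 2.91], [-0.3, 2.13], [-1.5, 1.42], [0.17, 2.43], [-1.26, 4.41], [0.16, 1.93], [-2.52, 2.52]. Speed limits (rad/s): [1.89, 1.89, 2.39, 2.39, 3.01, 3.01, 3.01].

INTERFACE

Orientations are given as [roll, pitch, yaw] about the fixed x, y, z axes, in that order (R = Rz(yaw) Ry(pitch) Rx(roll)).
In Python, from workcell import bot gives the robot as it stands. The module is installed in compiled form; this text tells all that it offers.
- The arm moves only by the shell command python3 -m jog 'ROWS' [FORCE]. ROWS is JSON, a list that holds one entry, the list of rows, each a list of 7 numbers: the shift along the tool's x, y, z in mm, then the turn, a rotation vector about the tool's x, y, z in rad, then the opening, from 0 (shut) to 1 (fully open). In form: [[[tx, ty, tz, wx, wy, wz, fingers], ...]]. A call has 1 to 5 rows; each row shifts and turns the commanded pose from where the row before left it, along the tool's axes as they then stand; what a row does not reach is not made up. A row lasts 1/10 s, in which the tool goes at most 50 mm and 8.59 degrees, less where a joint would pass 70% of its speed; a pose out of reach is approached as far as the arm can. A call is refused whole if a number of a shift passes 50 or a number of a turn 0.15, either way. A call with a gripper value outside its range is refused whole. The fingers move at their own pace and stop on an object; FORCE is the grip in N (left out, the last holds). Time passes only in rows, so rows that do not move let the fingers close. It gives the time, the measured TCP pose, the force, the opening and the grip force at its end, in the units of the state.
- bot.observe(): the state, without advancing time (a new reading comes with each control period).
- bot.grab_frame(name): name is "scene" or "top" or "wrist"; returns a dict with "img" (420x560x3 uint8, red, green, blue), "intrinsics" (3x3 intrinsics, pixels), "R" (3x3) and "t" (3): a world point X has camera coordinates R X + t; the wrist camera has in their place "tool_from_camera" (4x4, takes a point from camera to tool coordinates, whose origin is the TCP and whose axes are the flange's). Camera axes: x right, y down, z forward; pixel columns grow to the right and rows downward; lengths in m; the calibration is good to about 2 mm. The wrist camera is an equidistant fisheye: a pixel r from the principal point sees the ray r / f radians off the axis. A picture is of the moment at which its call begins: read the wrist's pose just before it. There is no depth.
- bot.job_done(): hands the job in; it is judged then, once.
Trained networks look in a picture, given as the dict that the camera call returned (one of the last four; its "shot" number tells which), for a name from the list of things; names that differ only in an ending like _2 or _b are one class to them, and where a whole thing is asked for, a point or a joint stands for the part that bears it (a point fixed in the world has none). Each returns a list of dicts, best first, with "conf" (0 to 1); they miss things now and then, are a little off and sometimes report something else, mostly with a low value. They report only what shows in the picture. A call takes as long as a camera call. They do not tell look-alikes from the thing itself.
- bot.trace(query, picture): "region" (420x560 bool, what is visible of it).
- bot.spot_point(query, picture): "xyz" ([x, y, z] in m, in world coordinates, good to about 4 mm: a listed point, or the origin of a listed thing).
The state is a dict: "clock": time; "qpos": joint angles; "qd": joint speeds; "joint_efforts": joint torques, N m; "position": TCP position; "tool_rot": TCP orientation; "force": force on the tool from outside, world axes, zero at the start; "moment": the same for the moment, N m; "grip_width": finger opening in m; "finger_force": force on a finger pad.
Only numpy, scipy, OpenCV 4.12 (cv2) and the standard library are available. Lean on these libraries where they do the work, as an engineer would, in place of code of your own. Each camera call takes 0.05 s, during which the arm holds its last target. There are 200 camera calls.

TASK

Both pressure gauges hang in the storage rack's keyhole slot: slide each one along to the wide end and lift it off, starting with whichever is nearer the wide end. Hang the round gauge in the test stand by lowering its foot nut through the wide end of that slot and sliding it fully home to the closed end, and stand the box-shaped gauge gently upright in the grey tray, clear of its walls. Let go of both and leave the other things on the desk as they are.

Things in the scene. Friction and masses are not known exactly. Their poses are not given: they have to be found in the camera images.
- round_gauge_center (a point): Centre of the case of the round digital gauge: a bare-metal disc case 66 mm in diameter standing on edge. Grip its flat front and back, 32 mm apart along its own x (the way the display looks). It can turn freely about its stem in a slot. This point is 80 mm above the underside of its foot nut; 113 mm tall overall, 0.25 to 0.46 kg.
- round_gauge_collar (a point): On the round gauge: underside of the collar on the stem axis, 51 mm below the case centre and 29 mm above the underside of the foot nut. Hung in a plate, this point is level with the plate's top; the gauge can rise 5 mm before the nut meets the plate.
- box_gauge_center (a point): Centre of the case of the box-shaped digital gauge: a bare-metal rectangular case 62 mm wide (its y), 66 mm tall. Grip its flat front and back, 32 mm apart along its own x (the way the display looks). It can turn freely about its stem in a slot. This point is 80 mm above the underside of its foot nut; 113 mm tall overall, 0.25 to 0.46 kg.
- box_gauge_collar (a point): On the box gauge: underside of the collar on the stem axis, 51 mm below the case centre and 29 mm above the underside of the foot nut. Hung in a plate, this point is level with the plate's top; the gauge can rise 5 mm before the nut meets the plate.
- rack_hole (a point): Centre of the wide end of the storage rack's keyhole slot, at plate top. Fixed level steel plate 200 x 90 mm on two end walls, 6 mm thick, top 75 mm above the desk, open underneath, slot 18 mm wide, wide end an octagonal opening 44 mm across.
- rack: The storage rack: origin on the desk under its middle. Both gauges hang one behind the other in its one straight slot (from rack_hole to rack_end), stem in the slot, foot nut under the plate; they come off upward only at the wide end. Either may be the one nearer to it.
- rack_end (a point): Stem axis position at the closed end of the rack's slot, at the plate's top, 136 mm from rack_hole.
- stand_hole (a point): Centre of the wide end of the pressure test stand's keyhole slot, at the plate's top. The stand is a fixed level steel plate 165 x 90 mm on two end walls, with a grey pump block (78 mm high) and a hand wheel (76 mm high) beyond the slot's closed end; the plate is 6 mm thick, top 75 mm above the desk, open underneath, slot 18 mm wide, wide end an octagonal opening 44 mm across. Empty at the start.
- stand_home (a point): Stem axis position at the closed end of the stand's slot, at the plate's top, 90 mm from stand_hole: where a gauge's collar point is when it is home. The stem (13 mm) meets the slot's end 1 mm beyond it.
- tray_in (a point): Centre of the inner floor, 4 mm above the desk, of the fixed shallow grey tray, 150 mm (its x) x 115 mm (its y) outside, 4 mm walls, rim 24 mm above the desk.
- canister: Bystander: upright metal gas can, 56 mm diameter, 250 mm tall (the only thing taller than the hung gauges near the work, so carry round it; fixed equipment, at most 160 mm tall (but a 400 mm lamp at the near right corner), stands along the back and sides of the desk, more than 0.75 m ahead of the arm or 0.5 m to its side); origin at the centre of its underside.
- mug: Bystander: white mug, 76 mm wide plus a handle, 90 mm tall; origin at the centre of its underside.
- jar: Bystander: closed glass jar, 64 mm diameter, 95 mm tall; origin at the centre of its underside.
- wrench: Bystander: steel wrench lying along its x axis, 170 mm long; origin under its middle.
- screwdriver: Bystander: screwdriver lying along its x axis, 180 mm long; origin under its middle.
- calculator: Bystander: flat calculator 130 x 75 x 17 mm; origin at the centre of its underside.
- tee: Bystander: brass pipe tee, 70 mm long, 28 mm high, lying on the desk; origin under its middle.
- tray: The tray itself: origin at the centre of its underside, 4 mm below tray_in, same axes.
- round_gauge: The round gauge: origin at the centre of the underside of its foot nut. From there up, on one vertical axis: nut 30 mm diameter, 18 mm tall; stem 13 mm diameter, 11 mm long; collar 30 mm diameter, 10 mm tall; stem; case from 47 to 113 mm.
- box_gauge: The box gauge: origin at the centre of the underside of its foot nut. From there up, on one vertical axis: nut 30 mm diameter, 18 mm tall; stem 13 mm diameter, 11 mm long; collar 30 mm diameter, 10 mm tall; stem; case from 47 to 113 mm.
Things that resemble listed ones, but are neither listed nor needed, are in the scene too. Leave any orange or red look-alike of the round_gauge alone.

How it is judged:
At the end, for the whole second after the job is handed in: Round gauge hung upright (within 7 deg) in the stand, collar within 10 mm sideways and 4 mm in height of stand_home; box gauge upright (7 deg) on the tray floor (collar 24-34 mm above it), axis within 56 mm (x) and 39 mm (y) of the tray centre; both at rest (horizontal distance between round_gauge_collar and stand_home below 0.01 m and z of round_gauge_collar in the frame of stand_home between -0.004 and 0.004 m and angle between each of round_gauge_center, box_gauge_center's own z axis and vertical below 0.12 rad and linear speed of each of round_gauge, box_gauge below 0.02 m/s and x of box_gauge_collar in the frame of tray_in between -0.056 and 0.056 m and y of box_gauge_collar in the frame of tray_in between -0.039 and 0.039 m and z of box_gauge_collar in the frame of tray_in between 0.024 and 0.034 m); the robot touches nothing.
It fails at once if the gas can, mug or jar is pushed more than 30 mm or tipped (distance of any of canister, mug, jar from where it was at the start of the episode above 0.03 m or angle between any of canister, mug, jar's own z axis and vertical above 0.5 rad).
It fails at once if the wrench, screwdriver, calculator or pipe tee is pushed more than 30 mm or tipped (distance of any of wrench, screwdriver, calculator, tee from where it was at the start of the episode above 0.03 m or angle between any of wrench, screwdriver, calculator, tee's own z axis and vertical above 0.5 rad).
It fails at once if a gauge is tipped over (angle between any of round_gauge_center, box_gauge_center's own z axis and vertical above 0.7 rad).
It fails at once if the box gauge is dropped or slammed into the tray (contact force between box_gauge and tray above 45 N).
It also fails if it takes over 72 s, if anything falls off the work surface, if the arm or the gripper's body presses on something with over 40 N, if the wrist force passes 120 N, or if a joint passes its speed limit or range.

## Working session

There is one attempt and no reset: what is moved stays moved. The work goes in short steps, Python scripts to look and compute and a shell command to move; the robot and the scene stay as the last step left them, time stands still between calls to the robot, and variables do not carry over. Pictures are saved under pics/ and viewed, at most 10 in all, crops included, and the job is handed in when it is done.

```bash
mkdir -p pics
python3 - <<'E'
from workcell import bot
import cv2,numpy as np
s=bot.observe();print(s['clock'],s['position'],s['tool_rot'],bot.tip_reach,s['grip_width'])
for n in ("scene","top"):
    f=bot.grab_frame(n); cv2.imwrite(f'pics/{n}0.png',f['img'][:,:,::-1])
    for q in "round_gauge_center round_gauge_collar box_gauge_center box_gauge_collar rack_hole rack_end stand_hole stand_home tray_in tray rack canister mug jar wrench screwdriver calculator tee".split():
        r=bot.spot_point(q,f)
        print(n,q,[(np.round(d['xyz'],3).tolist(),round(d['conf'],2)) for d in r[:3]])
E
```

```text
0.0 [0.14660998 0.60732635 0.3033549 ] [-3.14053482e+00  7.09693386e-05  2.90472703e+00] 0.0726 0.0854923329573015
scene round_gauge_center [([0.513, 0.24, 0.127], 0.81), ([0.365, 0.394, 0.082], 0.79), ([0.372, 0.211, 0.078], 0.7)]
scene round_gauge_collar [([0.365, 0.396, 0.026], 0.94), ([0.493, 0.446, 0.026], 0.85), ([0.371, 0.208, 0.025], 0.84)]
scene box_gauge_center [([0.509, 0.321, 0.128], 0.73), ([0.649, -0.168, -0.003], 0.34)]
scene box_gauge_collar [([0.518, 0.312, 0.077], 0.76), ([0.509, 0.256, -0.004], 0.61)]
scene rack_hole [([0.513, 0.185, 0.075], 0.59), ([0.529, -0.303, 0.003], 0.54), ([0.466, -0.039, 0.078], 0.34)]
scene rack_end []
scene stand_hole [([0.467, -0.035, 0.075], 0.86)]
scene stand_home [([0.552, -0.051, 0.075], 0.86), ([0.375, -0.161, -0.002], 0.16)]
scene tray_in [([0.531, -0.303, 0.002], 0.64), ([0.516, 0.314, 0.077], 0.25)]
scene tray [([0.528, -0.299, -0.004], 0.87)]
scene rack [([0.51, 0.257, -0.003], 0.97)]
scene canister [([0.653, -0.171, -0.002], 0.65), ([0.467, -0.036, 0.076], 0.5)]
scene mug [([0.719, 0.3, 0.001], 0.78), ([0.375, -0.166, 0.001], 
[... 804 characters left out ...]
, 0.005], 0.45)]
top stand_hole [([0.466, -0.038, 0.075], 0.85), ([0.375, -0.166, -0.002], 0.7)]
top stand_home [([0.551, -0.047, 0.075], 0.63)]
top tray_in [([0.529, -0.302, 0.004], 0.74), ([0.51, 0.187, 0.075], 0.44), ([0.707, 0.141, -0.001], 0.23)]
top tray [([0.529, -0.306, 0.0], 0.87), ([0.555, -0.048, 0.075], 0.29)]
top rack [([0.516, 0.25, -0.002], 0.77)]
top canister [([0.657, -0.167, 0.003], 0.68)]
top mug [([0.718, 0.298, 0.01], 0.8)]
top jar [([0.709, 0.141, 0.002], 0.93)]
top wrench [([0.408, 0.103, 0.001], 0.58)]
top screwdriver [([0.752, -0.257, -0.002], 0.83), ([0.515, 0.244, 0.045], 0.19)]
top calculator [([0.374, -0.167, -0.0], 0.95)]
top tee [([0.352, 0.287, -0.004], 0.75)]
```

View pics/scene0.png

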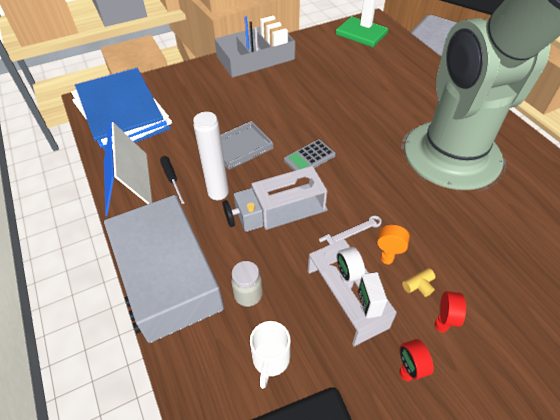

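View pics/top0.png

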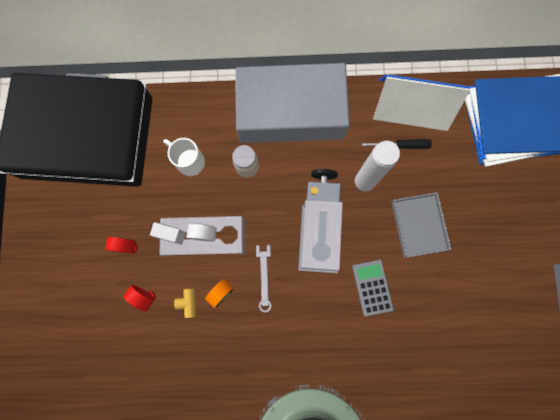

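Scene: the rack is at about (200,235) in the top view, with the hole on its right (228,235). The round gauge (200,232) is next to the hole and the box gauge (167,233) is behind it. The stand hole is at (321,252) with its slot running upward, and the tray is at (421,224). The coordinates agree between both cameras. I'll write a small planning helper next, then move over the rack.

```bash
cat > h.py <<'E'
from workcell import bot
import numpy as np, cv2, json
from scipy.spatial.transform import Rotation as Ro
def pose():
    s=bot.observe(); return np.array(s['position']),Ro.from_euler('xyz',s['tool_rot'])
def plan(xyz,yaw,grip=1,vmax=45,start=None):
    "rows, round numbers, to go straight to xyz with the tool down at yaw"
    p,r=pose() if start is None else (np.array(start[0]),Ro.from_euler('xyz',[np.pi,0,start[1]]))
    T=Ro.from_euler('xyz',[np.pi,0,yaw]); w=(r.inv()*T).as_rotvec(); d=np.array(xyz)-p
    n=int(max(1,np.ceil(max(np.linalg.norm(d)/vmax,np.linalg.norm(w)/.145))))
    rows=[]
    for k in range(n):
        rc=r*Ro.from_rotvec(w*k/n)
        rows.append([round(float(v),1) for v in rc.inv().apply(d/n)*1000]+[round(float(v),3) for v in w/n]+[grip])
    for i in range(0,n,5): print(json.dumps([rows[i:i+5]]))
    return n
def st():
    s=bot.observe(); print(round(s['clock'],2),np.round(s['position'],4),np.round(s['tool_rot'],4),'F',np.round(s['force'],1),'w',round(s['grip_width'],4),s['finger_force'],'q',np.round(s['qpos'],2))
E
python3 - <<'E'
from h import *
st(); print(plan([.47,.25,.32],np.pi/2))
E
```

```text
1.9 [0.1466 0.6075 0.3039] [ 3.1416 -0.      2.9048] F [0.6 0.2 0.8] w 0.0854 0.0 q [-1.4   0.52 -0.04  1.6   0.02  1.02 -0.11]
[[[-39.8, -27.2, -1.6, -0.0, -0.0, 0.133, 1], [-43.1, -21.6, -1.6, -0.0, -0.0, 0.133, 1], [-45.6, -15.7, -1.6, -0.0, -0.0, 0.133, 1], [-47.3, -9.5, -1.6, -0.0, -0.0, 0.133, 1], [-48.1, -3.1, -1.6, -0.0, -0.0, 0.133, 1]]]
[[[-48.1, 3.3, -1.6, -0.0, -0.0, 0.133, 1], [-47.2, 9.7, -1.6, -0.0, -0.0, 0.133, 1], [-45.5, 15.9, -1.6, -0.0, -0.0, 0.133, 1], [-43.0, 21.8, -1.6, -0.0, -0.0, 0.133, 1], [-39.7, 27.3, -1.6, -0.0, -0.0, 0.133, 1]]]
10
```

```bash
python3 -m jog '[[[-40,-27,-2,0,0,0.133,1],[-43,-22,-2,0,0,0.133,1],[-46,-16,-2,0,0,0.133,1],[-47,-9.5,-2,0,0,0.133,1],[-48,-3,-2,0,0,0.133,1]]]'
python3 -m jog '[[[-48,3,-2,0,0,0.133,1],[-47,10,-2,0,0,0.133,1],[-46,16,-2,0,0,0.133,1],[-43,22,-2,0,0,0.133,1],[-40,27,0,0,0,0.133,1]]]'
python3 -m jog '[[[0,0,0,0,0,0,1],[0,0,0,0,0,0,1]]]'
python3 - <<'E'
from h import *
st()
f=bot.grab_frame("wrist"); cv2.imwrite('pics/w1.png',f['img'][:,:,::-1]); print(f['intrinsics'],f['tool_from_camera'])
for q in "round_gauge_center round_gauge_collar box_gauge_center box_gauge_collar rack_hole rack_end rack".split():
    print(q,[(np.round(d['xyz'],3).tolist(),round(d['conf'],2)) for d in bot.spot_point(q,f)[:3]])
for q in ("round_gauge_center","box_gauge_center"):
    for i,d in enumerate(bot.trace(q,f)[:3]):
        m=d['region']; print(q,i,d['conf'],m.sum(),cv2.minAreaRect(np.argwhere(m)[:,::-1].astype(np.float32)))
E
```

```text
clock: 2.4
position: [0.3095, 0.427, 0.3142]
tool_rot: [3.141, -0.0, 2.234]
force: [0.9, 0.1, 0.2]
grip_width: 0.0852
finger_force: 0.0
clock: 2.9
position: [0.472, 0.2484, 0.3225]
tool_rot: [3.141, -0.001, 1.57]
force: [0.8, 1.1, 0.4]
grip_width: 0.0853
finger_force: 0.0
clock: 3.1
position: [0.4714, 0.2492, 0.3219]
tool_rot: [3.142, 0.0, 1.573]
force: [-0.1, 0.6, -0.3]
grip_width: 0.0855
finger_force: 0.0
3.1 [0.4714 0.2492 0.3219] [3.1415e+00 1.0000e-04 1.5730e+00] F [-0.1  0.6 -0.3] w 0.0855 0.0 q [-0.89  0.38  0.39  1.84 -0.17  0.96 -0.43]
[[325.1922621    0.         276.33584046]
 [  0.         325.1922621  210.77349309]
 [  0.           0.           1.        ]] [[-1.71791192e-03 -9.53656416e-01 -3.00892819e-01  7.64958791e-02]
 [ 9.99998124e-01 -1.36888072e-03 -1.37080977e-03  6.22743791e-04]
 [ 8.95395154e-04 -3.00894609e-01  9.53656978e-01 -6.91900421e-02]
 [ 0.00000000e+00  0.00000000e+00  0.00000000e+00  1.00000000e+00]]
round_gauge_center [([0.373, 0.205, 0.084], 0.87), ([0.367, 0.398, 0.087], 0.85), ([0.518, 0.24, 0.126], 0.61)]
round_gauge_collar [([0.365, 0.399, 0.028], 0.79), ([0.51, 0.247, 0.078], 0.73), ([0.368, 0.206, 0.03], 0.66)]
box_gauge_center [([0.511, 0.312, 0.124], 0.79)]
box_gauge_collar [([0.517, 0.319, 0.076], 0.95)]
rack_hole [([0.507, 0.181, 0.076], 0.86)]
rack_end [([0.51, 0.318, 0.074], 0.66), ([0.35, 0.292, 0.005], 0.51)]
rack [([0.514, 0.254, 0.002], 0.85)]
round_gauge_center 0 0.96 3552 ((325.96923828125, 213.74615478515625), (50.48213195800781, 76.90153503417969), 7.125016689300537)
round_gauge_center 1 0.9 3369 ((171.78292846679688, 45.00533676147461), (63.90641784667969, 67.70284271240234), 27.645973205566406)
round_gauge_center 2 0.85 3128 ((186.12896728515625, 225.70816040039062), (61.684085845947266, 66.12372589111328), 42.273685455322266)
box_gauge_center 0 0.78 4118 ((330.1326904296875, 122.99882507324219), (51.85372543334961, 84.03494262695312), 17.927919387817383)
```

View pics/w1.png

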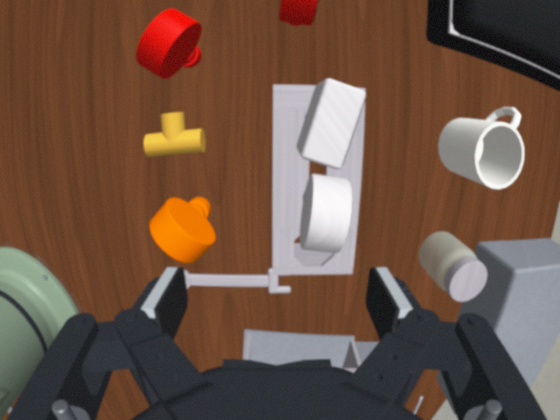

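Wrist view: the round gauge is at (326,213) and the box gauge at (333,122), turned about 18°. The hole is just below the round gauge at (315,255). I'll fit poses by matching projected outlines to the masks.

```bash
cat >> h.py <<'E'
def projector(f,p=None,r=None):
    K=f['intrinsics']
    if 'R' in f:
        def pr(X):
            c=X@np.array(f['R']).T+f['t']; u=c@K.T; return u[:,:2]/u[:,2:]
        return pr
    M=np.linalg.inv(f['tool_from_camera'])
    def pr(X):
        c=r.inv().apply(X-p)@M[:3,:3].T+M[:3,3]; rho=np.hypot(c[:,0],c[:,1]); th=np.arctan2(rho,c[:,2])
        return (th/np.maximum(rho,1e-9))[:,None]*c[:,:2]*K[0,0]+K[:2,2]
    return pr
def rays(f,p,r,px):
    "wrist pixels -> world origin, directions"
    K=f['intrinsics']; d=(np.array(px,float)-K[:2,2])/K[0,0]; th=np.linalg.norm(d,axis=1)
    c=np.c_[d*np.sinc(th/np.pi)[:,None],np.cos(th)]; M=np.array(f['tool_from_camera'])
    return p+r.apply(M[:3,3]),r.apply(c@M[:3,:3].T)
def onz(f,p,r,px,z):
    o,d=rays(f,p,r,px); return o+d*((z-o[2])/d[:,2])[:,None]
def case(kind):
    a=np.linspace(0,2*np.pi,40)
    yz=np.c_[33*np.cos(a),80+33*np.sin(a)] if kind=='round' else np.array([[-31,47],[31,47],[-31,113],[31,113]])
    pts=np.vstack([np.c_[np.full(len(yz),s),yz] for s in (-16,16)]) 
    return pts/1000
def fit(kind,mask,pr,x0,z0=.046):
    from scipy.optimize import minimize
    P=case(kind)
    def cost(v):
        X=Ro.from_euler('z',v[2]).apply(P)+[v[0],v[1],z0]
        h=cv2.convexHull((pr(X)*16).astype(np.int32)); m=np.zeros(mask.shape,np.uint8); cv2.fillConvexPoly(m,h,1,shift=4)
        m=m>0; return -(m&mask).sum()/(m|mask).sum()
    best=min((minimize(cost,[x0[0],x0[1],y],method='Nelder-Mead',options=dict(initial_simplex=[[x0[0],x0[1],y],[x0[0]+.008,x0[1],y],[x0[0],x0[1]+.008,y],[x0[0],x0[1],y+.2]])) for y in (-.4,0,.4)),key=lambda o:o.fun)
    return np.round(best.x,4),round(-best.fun,3)
E
python3 - <<'E'
from h import *
p,r=pose(); f=bot.grab_frame("wrist"); t=bot.grab_frame("top"); st()
for kind,x0 in (('round',(.513,.242)),('box',(.513,.316))):
    for n,g in (('w',f),('t',t)):
        pr=projector(g,p,r)
        for d in bot.trace(kind+'_gauge_center',g)[:4]:
            u=np.argwhere(d['region']).mean(0)[::-1]
            if np.linalg.norm(u-pr(np.array([[*x0,.126]]))[0])<20: print(kind,n,d['conf'],fit(kind,d['region'],pr,x0))
print(onz(f,p,r,[(273,85),(365,88),(353,274),(272,274)],.075).round(4))
E
```

```text
3.7 [0.4708 0.25   0.3219] [ 3.1416 -0.      1.5751] F [-0.1  0.3 -0.1] w 0.0853 0.0 q [-0.89  0.38  0.39  1.84 -0.17  0.96 -0.43]
round w 0.67 (array([ 0.5121,  0.2389, -0.0893]), np.float64(0.955))
round t 0.63 (array([ 0.513 ,  0.2458, -0.0946]), np.float64(0.916))
box w 0.83 (array([ 0.5128,  0.3176, -0.3167]), np.float64(0.936))
[[0.4674 0.3524 0.075 ]
 [0.557  0.3527 0.075 ]
 [0.5572 0.1528 0.075 ]
 [0.4664 0.154  0.075 ]]
```

Run:
```python
from h import *
plan([.512,.241,.25],1.48); plan([.512,.241,.18],1.48,start=([.512,.241,.25],1.48),vmax=25)
```

```text
[[[-9.1, 41.1, 71.9, 0.0, 0.0, 0.095, 1]]]
[[[0.0, -0.0, 70.0, 0.0, 0.0, 0.0, 1]]]
```

```bash
sed -i 's/np.linalg.norm(d)\/vmax/np.linalg.norm(d)*1000\/vmax/' h.py
python3 -m jog '[[[-4.5,20.5,36,0,0,0.048,1],[-4.5,20.5,36,0,0,0.047,1],[0,0,35,0,0,0,1],[0,0,35,0,0,0,1],[0,0,0,0,0,0,1]]]' 50
python3 -m jog '[[[0,0,0,0,0,0,0.3],[0,0,0,0,0,0,0.2],[0,0,0,0,0,0,0.1],[0,0,0,0,0,0,0.1],[0,0,0,0,0,0,0.1]]]' 50
python3 - <<'E'
from h import *
st(); p,r=pose(); f=bot.grab_frame("wrist"); cv2.imwrite('pics/w2.png',f['img'][:,:,::-1])
E
```

```text
clock: 4.4
position: [0.5101, 0.2392, 0.1763]
tool_rot: [-3.137, 0.004, 1.48]
force: [-0.0, 0.7, 0.6]
grip_width: 0.0851
finger_force: 0.0
clock: 4.9
position: [0.5122, 0.2405, 0.1814]
tool_rot: [3.14, -0.001, 1.48]
force: [-1.7, 0.3, 12.7]
grip_width: 0.0316
finger_force: 47.6
4.9 [0.5122 0.2405 0.1814] [ 3.14e+00 -1.50e-03  1.48e+00] F [-1.7  0.3 12.7] w 0.0316 47.59518563747406 q [-0.78  0.62  0.33  1.87 -0.3   0.7  -0.36]
```

View pics/w2.png

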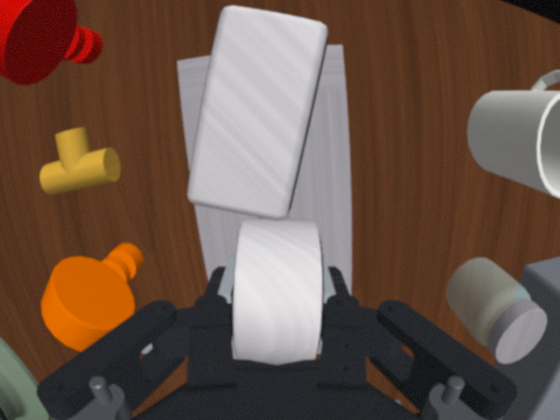

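The round gauge is held squarely (pads at (232,290) and (325,290)). Next I raise it 3 mm and slide it.

```bash
python3 -m jog '[[[0,0,-1.5,0,0,0,0.1],[0,0,-1.5,0,0,0,0.1],[0,0,0,0,0,0,0.1],[0,0,0,0,0,0,0.1]]]'
```

```text
clock: 5.35
position: [0.5116, 0.2401, 0.1829]
tool_rot: [-3.142, 0.0, 1.48]
force: [-0.5, 0.4, -3.5]
grip_width: 0.0313
finger_force: 49.0
```

```bash
python3 -m jog '[[[-8,0.8,-0.5,0,0,0,0.1],[-8,0.8,0,0,0,0,0.1],[-8,0.8,0,0,0,0,0.1]]]' && python3 -m jog '[[[-8,0.7,0,0,0,0,0.1],[-8,0.7,0,0,0,0,0.1],[-8,0.7,0,0,0,0,0.1],[-7,0.7,0,0,0,0,0.1],[0,0,0,0,0,0,0.1]]]'; python3 -m jog '[[[0,0,0,0,0,0,0.1],[0,0,-5,0,0,0,0.1],[0,0,-5,0,0,0,0.1],[0,0,-5,0,0,0,0.1]]]'
```

```text
clock: 5.65
position: [0.5119, 0.2149, 0.1834]
tool_rot: [-3.142, 0.0, 1.479]
force: [0.1, -0.2, -4.2]
grip_width: 0.0314
finger_force: 49.0
clock: 6.15
position: [0.5119, 0.1837, 0.1835]
tool_rot: [3.142, 0.0, 1.478]
force: [0.9, -0.1, -2.7]
grip_width: 0.0315
finger_force: 49.0
clock: 6.55
position: [0.5119, 0.1851, 0.199]
tool_rot: [3.141, -0.0, 1.48]
force: [0.7, -0.9, -3.0]
grip_width: 0.0319
finger_force: 49.1
```

Run:
```python
from h import *
plan([.512,.185,.27],1.48,grip=.1); plan([.49,-.10,.27],1.48,grip=.1,start=([.512,.185,.27],1.48))
```

```text
[[[-0.1, 0.1, -35.5, 0.0, -0.0, 0.0, 0.1], [-0.1, 0.1, -35.5, 0.0, -0.0, 0.0, 0.1]]]
[[[-40.8, 0.6, 0.0, 0.0, 0.0, 0.0, 0.1], [-40.8, 0.6, 0.0, 0.0, 0.0, 0.0, 0.1], [-40.8, 0.6, 0.0, 0.0, 0.0, 0.0, 0.1], [-40.8, 0.6, 0.0, 0.0, 0.0, 0.0, 0.1], [-40.8, 0.6, 0.0, 0.0, 0.0, 0.0, 0.1]]]
[[[-40.8, 0.6, 0.0, 0.0, 0.0, 0.0, 0.1], [-40.8, 0.6, 0.0, 0.0, 0.0, 0.0, 0.1]]]
```

```bash
python3 -m jog '[[[0,0,-20,0,0,0,0.1],[0,0,-30,0,0,0,0.1],[0,0,-20,0,0,0,0.1],[-20,0,0,0,0,0,0.1],[-40,1,0,0,0,0,0.1]]]'
python3 -m jog '[[[-41,0,0,0,0,0,0.1],[-41,1,0,0,0,0,0.1],[-41,0,0,0,0,0,0.1],[-41,1,0,0,0,0,0.1],[-41,1,0,0,0,0,0.1]]]'
python3 -m jog '[[[-20,0,0,0,0,0,0.1],[0,0,0,0,0,0,0.1],[0,0,0,0,0,0,0.1]]]'
python3 - <<'E'
from h import *
st(); p,r=pose(); f=bot.grab_frame("wrist"); cv2.imwrite('pics/w3.png',f['img'][:,:,::-1])
t=bot.grab_frame("top")
for q in "stand_hole stand_home tray_in canister".split():
  for g in (f,t):
    print(q,[(np.round(d['xyz'],4).tolist(),round(d['conf'],2)) for d in bot.spot_point(q,g)[:2]])
E
```

```text
clock: 7.05
position: [0.5075, 0.1271, 0.2692]
tool_rot: [3.14, -0.002, 1.484]
force: [0.5, -0.8, -3.5]
grip_width: 0.032
finger_force: 49.4
clock: 7.55
position: [0.4914, -0.0809, 0.269]
tool_rot: [3.141, -0.0, 1.48]
force: [0.9, -0.8, -3.7]
grip_width: 0.0316
finger_force: 49.4
clock: 7.85
position: [0.49, -0.0992, 0.2687]
tool_rot: [3.141, -0.0, 1.479]
force: [-0.1, 1.2, -3.2]
grip_width: 0.0316
finger_force: 49.4
7.85 [ 0.49   -0.0992  0.2687] [ 3.1413e+00 -3.0000e-04  1.4791e+00] F [-0.1  1.2 -3.2] w 0.0316 49.44483518600464 q [-0.25  0.4   0.43  1.98 -0.23  0.81  0.22]
stand_hole [([0.4626, -0.0358, 0.0676], 0.57)]
stand_hole [([0.5151, 0.3126, 0.0467], 0.69), ([0.4631, -0.04, 0.0745], 0.61)]
stand_home [([0.5548, -0.0504, 0.0779], 0.98)]
stand_home [([0.5534, -0.0469, 0.0759], 0.83), ([0.4623, -0.0375, 0.0765], 0.43)]
tray_in [([0.5265, -0.303, 0.005], 0.84)]
tray_in [([0.5117, 0.3156, 0.1252], 0.56)]
canister [([0.6552, -0.1703, 0.0019], 0.58)]
canister [([0.4054, 0.0988, 0.0011], 0.43)]
```

View pics/w3.png

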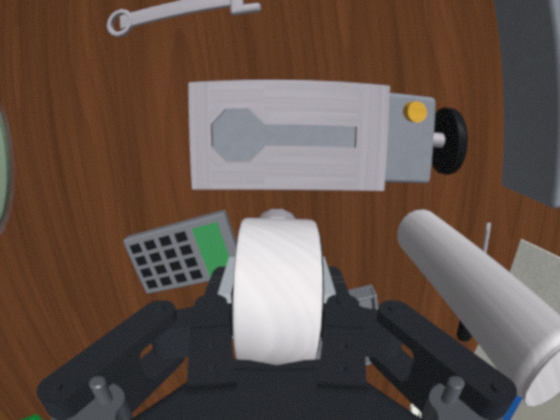

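Wrist view: the stand's octagonal hole is centred near (239,135) and its slot runs to (356,136). I'll project these onto the plate plane.

Run:
```python
from h import *
im=cv2.imread('pics/w3.png'); g=cv2.cvtColor(im,cv2.COLOR_BGR2GRAY)
p,r=pose(); f=bot.grab_frame("wrist")
P=onz(f,p,r,[(190,82),(389,86),(385,191),(191,189),(211,135),(239,135),(266,124),(266,145),(356,126),(356,147),(239,107),(239,163)],.075); print(P.round(4))
for c in (275,295,315,335,350): 
    print(c,g[118:154,c].tolist())
print(g[136,200:275].tolist()); print(g[136,340:370].tolist())
```

```text
[[ 0.4302  0.0097  0.075 ]
 [ 0.5917 -0.0069  0.075 ]
 [ 0.5847 -0.0962  0.075 ]
 [ 0.4192 -0.0794  0.075 ]
 [ 0.4427 -0.0362  0.075 ]
 [ 0.4656 -0.0389  0.075 ]
 [ 0.4881 -0.0323  0.075 ]
 [ 0.4865 -0.0492  0.075 ]
 [ 0.561  -0.0393  0.075 ]
 [ 0.56   -0.0566  0.075 ]
 [ 0.468  -0.0163  0.075 ]
 [ 0.463  -0.0618  0.075 ]]
275 [171, 170, 170, 170, 168, 165, 155, 146, 142, 141, 139, 142, 142, 141, 144, 142, 137, 141, 142, 142, 144, 143, 142, 142, 144, 143, 146, 152, 161, 167, 166, 165, 165, 166, 167, 165]
295 [172, 172, 169, 169, 169, 164, 153, 145, 138, 141, 140, 141, 142, 140, 142, 142, 142, 140, 140, 137, 141, 139, 141, 141, 141, 141, 145, 149, 161, 164, 166, 166, 163, 165, 166, 163]
315 [168, 166, 168, 170, 168, 169, 159, 152, 145, 141, 141, 140, 141, 140, 141, 141, 141, 141, 142, 142, 143, 141, 142, 141, 141, 143, 145, 148, 157, 162, 165, 164, 167, 166, 165, 164]
335 [166, 164, 167, 167, 166, 165, 165, 157, 143, 143, 141, 140, 140, 141, 144, 143, 141, 142, 143, 143, 140, 140, 142, 140, 142, 143, 142, 147, 150, 157, 162, 165, 163, 164, 165, 165]
350 [164, 162, 163, 162, 165, 163, 164, 162, 153, 145, 143, 141, 141, 141, 144, 144, 143, 144, 142, 143, 142, 143, 144, 145, 142, 145, 143, 144, 148, 151, 162, 162, 161, 162, 163, 163]
[164, 166, 167, 163, 167, 166, 164, 165, 167, 166, 149, 125, 118, 128, 137, 139, 142, 144, 141, 142, 141, 141, 143, 142, 141, 143, 143, 144, 141, 142, 141, 141, 140, 143, 140, 141, 141, 139, 140, 141, 138, 140, 143, 143, 139, 143, 142, 143, 143, 145, 144, 140, 141, 139, 140, 138, 138, 141, 140, 142, 142, 141, 142, 142, 141, 141, 140, 138, 140, 140, 138, 140, 140, 138, 139]
[142, 145, 143, 143, 145, 143, 142, 144, 144, 142, 142, 144, 144, 140, 125, 113, 126, 152, 161, 161, 165, 166, 167, 168, 170, 170, 167, 165, 164, 162]
```

Run:
```python
from h import *
p,r=pose(); f=bot.grab_frame("wrist"); pr=projector(f,p,r)
m=[d['region'] for d in bot.trace('round_gauge_center',f) if d['region'][290,280]]
print([ (np.argwhere(x)[:,0].min(),np.argwhere(x)[:,0].max(),x.sum()) for x in m])
for k in (270,280,290): print(k,np.flatnonzero(f['img'][205:235,k].min(1)>200)[:3]+205, f['img'][205:232:2,k].mean(1).round().tolist())
C=case('round')
for dx in (-4,0,4):
  for dz in (-2,0,2):
    L=C*[1,1,1]; X=r.apply(np.c_[L[:,1]+dx/1000,L[:,0],.134+dz/1000-L[:,2]])+p
    u=pr(X); print(dx,dz,'toprow',u[:,1].min().round(1),'cols',u[:,0].min().round(1),u[:,0].max().round(1))
```

```text
[(np.int64(209), np.int64(364), np.int64(12548))]
270 [228 229 230] [65.0, 69.0, 102.0, 138.0, 142.0, 146.0, 156.0, 168.0, 181.0, 188.0, 195.0, 201.0, 209.0, 213.0]
280 [229 230 231] [67.0, 69.0, 127.0, 151.0, 155.0, 157.0, 176.0, 167.0, 179.0, 188.0, 196.0, 200.0, 207.0, 211.0]
290 [228 229 230] [58.0, 63.0, 61.0, 72.0, 123.0, 143.0, 149.0, 156.0, 178.0, 192.0, 196.0, 199.0, 206.0, 207.0]
-4 -2 toprow 227.7 cols 228.5 321.6
-4 0 toprow 226.1 cols 229.2 320.9
-4 2 toprow 224.5 cols 229.9 320.2
0 -2 toprow 219.0 cols 227.6 322.3
0 0 toprow 217.5 cols 228.4 321.6
0 2 toprow 216.0 cols 229.1 320.9
4 -2 toprow 210.1 cols 226.7 323.1
4 0 toprow 208.7 cols 227.5 322.4
4 2 toprow 207.3 cols 228.3 321.6
```

Run:
```python
from h import *
plan([.4645,-.039,.2685],1.479,grip=.1)
```

```text
[[[28.9, -15.4, -0.1, -0.0, 0.0, 0.0, 0.1], [28.8, -15.4, -0.1, -0.0, 0.0, 0.0, 0.1]]]
```

```bash
python3 -m jog '[[[29,-15.5,0,0,0,0,0.1],[29,-15.5,0,0,0,0,0.1],[0,0,20,0,0,0,0.1],[0,0,20,0,0,0,0.1],[0,0,0,0,0,0,0.1]]]'
python3 -m jog '[[[0,0,10,0,0,0,0.1],[0,0,10,0,0,0,0.1],[0,0,5,0,0,0,0.1],[0,0,5,0,0,0,0.1],[0,0,0,0,0,0,0.1]]]'
```

```text
clock: 9.0
position: [0.4635, -0.0385, 0.2269]
tool_rot: [-3.139, 0.001, 1.48]
force: [-0.3, -0.9, -2.3]
grip_width: 0.0319
finger_force: 49.7
clock: 9.5
position: [0.4642, -0.0388, 0.198]
tool_rot: [-3.141, 0.0, 1.479]
force: [0.6, 0.5, -2.7]
grip_width: 0.0316
finger_force: 49.9
```

```bash
python3 -m jog '[[[0,0,5,0,0,0,0.1],[0,0,5,0,0,0,0.1],[0,0,4.5,0,0,0,0.1],[0,0,0,0,0,0,0.1],[0,0,0,0,0,0,0.1]]]'
```

```text
clock: 10.0
position: [0.4643, -0.0388, 0.1838]
tool_rot: [-3.141, 0.0, 1.48]
force: [-0.1, -0.2, -2.1]
grip_width: 0.0312
finger_force: 49.9
```

```bash
python3 -m jog '[[[0,8,0,0,0,0,0.1],[0,8,0,0,0,0,0.1],[-0.3,8,0,0,0,0,0.1],[0,8,0,0,0,0,0.1],[0,0,0,0,0,0,0.1]]]'; python3 -m jog '[[[0,8,0,0,0,0,0.1],[0,8,0,0,0,0,0.1],[-0.3,8,0,0,0,0,0.1],[0,0,0,0,0,0,0.1]]]'
```

```text
clock: 10.5
position: [0.4973, -0.042, 0.1838]
tool_rot: [3.141, 0.0, 1.48]
force: [-0.2, -0.1, -4.1]
grip_width: 0.0316
finger_force: 49.8
clock: 10.9
position: [0.5211, -0.0445, 0.1839]
tool_rot: [3.141, 0.0, 1.48]
force: [0.2, 0.3, -3.0]
grip_width: 0.0314
finger_force: 49.8
```

Free sliding with no contact forces. On toward home at x ≈ 0.554, gently until it meets the end.

```bash
python3 -m jog '[[[0,8,0,0,0,0,0.1],[0,8,0,0,0,0,0.1],[-0.3,8,0,0,0,0,0.1],[0,6,0,0,0,0,0.1],[0,0,0,0,0,0,0.1]]]'; python3 -m jog '[[[0,2,0,0,0,0,0.1],[0,1,0,0,0,0,0.1],[0,0,0,0,0,0,0.1]]]'
```

```text
clock: 11.4
position: [0.5506, -0.0475, 0.1838]
tool_rot: [3.141, 0.0, 1.48]
force: [-0.3, -0.7, -2.6]
grip_width: 0.0316
finger_force: 49.8
clock: 11.7
position: [0.5528, -0.0477, 0.1839]
tool_rot: [-3.142, -0.0, 1.48]
force: [-0.4, -0.3, -2.4]
grip_width: 0.0318
finger_force: 49.8
```

```bash
python3 -m jog '[[[0,1.5,0,0,0,0,0.1],[0,0,0,0,0,0,0.1],[0,0,0,0,0,0,0.1]]]'; python3 -m jog '[[[0,1.5,0,0,0,0,0.1],[0,0,0,0,0,0,0.1],[0,0,0,0,0,0,0.1]]]'
```

```text
clock: 12.0
position: [0.5543, -0.0478, 0.1839]
tool_rot: [-3.141, -0.0, 1.48]
force: [-0.7, -0.6, -2.4]
grip_width: 0.0318
finger_force: 49.9
clock: 12.3
position: [0.5549, -0.048, 0.1837]
tool_rot: [-3.139, -0.0, 1.48]
force: [-7.9, -0.2, 1.6]
grip_width: 0.0316
finger_force: 50.4
```

Met the closed end (Fx −7.9 N). Next: back off slightly, lower until seated, release and go straight up.

```bash
python3 -m jog '[[[0,-1,1,0,0,0,0.1],[0,0,1,0,0,0,0.1],[0,0,0.7,0,0,0,0.1],[0,0,0,0,0,0,0.1]]]'
```

```text
clock: 12.7
position: [0.5546, -0.0479, 0.1814]
tool_rot: [-3.141, -0.0, 1.48]
force: [-7.0, 0.7, 9.2]
grip_width: 0.0317
finger_force: 51.0
```

```bash
python3 -m jog '[[[0,0,0,0,0,0,0.45],[0,0,0,0,0,0,0.6],[0,0,0,0,0,0,1],[0,0,0,0,0,0,1],[0,0,0,0,0,0,1]]]'
python3 -m jog '[[[0,0,-15,0,0,0,1],[0,0,-30,0,0,0,1],[0,0,-40,0,0,0,1],[0,0,-20,0,0,0,1],[0,0,0,0,0,0,1]]]'
python3 - <<'E'
from h import *
st(); p,r=pose(); f=bot.grab_frame("wrist"); cv2.imwrite('pics/w4.png',f['img'][:,:,::-1])
for q in "round_gauge_collar round_gauge_center tray_in tray".split():
    print(q,[(np.round(d['xyz'],4).tolist(),round(d['conf'],2)) for d in bot.spot_point(q,f)[:3]])
pr=projector(f,p,r)
for d in bot.trace('round_gauge_center',f)[:3]:
    u=np.argwhere(d['region']).mean(0)[::-1]
    if np.linalg.norm(u-pr(np.array([[.554,-.048,.126]]))[0])<40: print(fit('round',d['region'],pr,(.554,-.048)))
plan([.47,.28,.30],1.255)
E
```

```text
clock: 13.2
position: [0.555, -0.0479, 0.1812]
tool_rot: [3.141, 0.0, 1.48]
force: [-1.1, 0.4, 1.2]
grip_width: 0.0853
finger_force: 0.0
clock: 13.7
position: [0.5558, -0.0481, 0.2889]
tool_rot: [3.137, -0.001, 1.48]
force: [-0.4, -0.1, -0.0]
grip_width: 0.0854
finger_force: 0.0
13.7 [ 0.5558 -0.0481  0.2889] [ 3.1372e+00 -8.0000e-04  1.4797e+00] F [-0.4 -0.1 -0. ] w 0.0854 0.0 q [-0.33  0.46  0.42  1.82 -0.24  0.91  0.11]
round_gauge_collar []
round_gauge_center []
tray_in [([0.5289, -0.3013, 0.007], 0.6)]
tray [([0.5283, -0.3038, -0.0013], 0.94), ([0.553, -0.0488, 0.0456], 0.71)]
(array([ 0.5551, -0.0487, -0.1234]), np.float64(0.968))
[[[39.9, -14.3, -1.8, -0.0, 0.0, 0.028, 1], [39.4, -15.4, -1.8, -0.0, 0.0, 0.028, 1], [39.0, -16.5, -1.8, -0.0, 0.0, 0.028, 1], [38.5, -17.6, -1.8, -0.0, 0.0, 0.028, 1], [38.0, -18.6, -1.8, -0.0, 0.0, 0.028, 1]]]
[[[37.5, -19.7, -1.8, -0.0, 0.0, 0.028, 1], [36.9, -20.7, -1.8, -0.0, 0.0, 0.028, 1], [36.3, -21.8, -1.8, -0.0, 0.0, 0.028, 1]]]
```

View pics/w4.png

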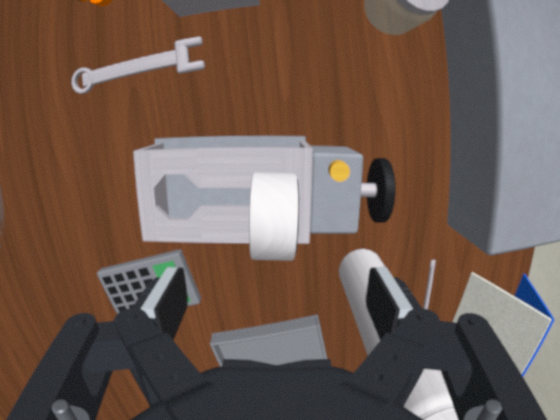

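The round gauge hangs upright at the slot's closed end (275,215). The tray is below it at (268,350). Going for the box gauge.

```bash
python3 -m jog '[[[40,-14,-2,0,0,0.028,1],[39,-15,-2,0,0,0.028,1],[39,-16,-2,0,0,0.028,1],[38,-18,-2,0,0,0.028,1],[38,-19,-2,0,0,0.028,1]]]'
python3 -m jog '[[[37,-20,-2,0,0,0.028,1],[37,-20,0,0,0,0.028,1],[0,0,0,0,0,0.028,1],[0,0,0,0,0,0,1],[0,0,0,0,0,0,1]]]'
python3 - <<'E'
from h import *
st(); p,r=pose(); f=bot.grab_frame("wrist"); pr=projector(f,p,r)
for d in bot.trace('box_gauge_center',f)[:3]:
    u=np.argwhere(d['region']).mean(0)[::-1]
    if np.linalg.norm(u-pr(np.array([[.512,.317,.126]]))[0])<40: print(d['conf'],fit('box',d['region'],pr,(.512,.317)))
cv2.imwrite('pics/w5.png',f['img'][:,:,::-1])
plan([.512,.317,.25],1.255);plan([.512,.317,.25],1.255-.02)
E
```

```text
clock: 14.5
position: [0.5013, 0.1576, 0.2957]
tool_rot: [-3.141, 0.001, 1.338]
force: [0.5, 0.7, 0.6]
grip_width: 0.085
finger_force: 0.0
clock: 15.0
position: [0.4815, 0.2366, 0.2979]
tool_rot: [-3.142, 0.001, 1.255]
force: [0.2, -0.0, -0.0]
grip_width: 0.0854
finger_force: 0.0
15.0 [0.4815 0.2366 0.2979] [-3.1416e+00  1.0000e-03  1.2553e+00] F [ 0.2 -0.  -0. ] w 0.0854 0.0 q [-0.9   0.42  0.45  1.86 -0.22  0.91 -0.66]
0.77 (array([ 0.5135,  0.3171, -0.31  ]), np.float64(0.96))
[[[28.7, 1.3, 16.0, 0.0, 0.0, -0.0, 1], [28.7, 1.3, 16.0, 0.0, 0.0, -0.0, 1], [28.6, 1.3, 16.0, 0.0, 0.0, -0.0, 1]]]
[[[28.7, 1.3, 16.0, 0.0, 0.0, 0.007, 1], [28.7, 1.1, 16.0, 0.0, 0.0, 0.007, 1], [28.7, 0.9, 16.0, 0.0, 0.0, 0.007, 1]]]
```

```bash
python3 -m jog '[[[28.7,1.3,16,0,0,0,1],[28.7,1.3,16,0,0,0,1],[28.6,1.3,16,0,0,0,1],[0,0,34,0,0,0,1],[0,0,34,0,0,0,1]]]' 50
python3 -m jog '[[[0,0,0,0,0,0,1],[0,0,0,0,0,0,0.3],[0,0,0,0,0,0,0.2],[0,0,0,0,0,0,0.1],[0,0,0,0,0,0,0.1]]]' 50
python3 -m jog '[[[0,0,0,0,0,0,0.1],[0,0,-1,0,0,0,0.1],[0,0,-1,0,0,0,0.1],[0,0,0,0,0,0,0.1],[0,0,0,0,0,0,0.1]]]'
```

```text
clock: 15.6
position: [0.5122, 0.318, 0.1811]
tool_rot: [3.141, -0.001, 1.256]
force: [-0.3, 0.0, -0.8]
grip_width: 0.0856
finger_force: 0.0
clock: 16.1
position: [0.5123, 0.3184, 0.1836]
tool_rot: [3.14, -0.002, 1.256]
force: [-0.0, -1.3, 9.5]
grip_width: 0.0312
finger_force: 49.3
clock: 16.6
position: [0.5115, 0.3183, 0.1841]
tool_rot: [-3.141, 0.0, 1.256]
force: [-0.2, 0.1, -4.2]
grip_width: 0.0319
finger_force: 49.5
```

```bash
python3 -m jog '[[[-4,1.3,-1,0,0,0,0.1],[-8,2.6,0,0,0,0,0.1],[-8,2.6,0,0,0,0,0.1],[-8,2.6,0,0,0,0,0.1],[-8,2.6,0,0,0,0,0.1]]]'
python3 -m jog '[[[-8,2.6,0,0,0,0,0.1],[-8,2.6,0,0,0,0,0.1],[-8,2.6,0,0,0,0,0.1],[-8,2.6,0,0,0,0,0.1],[0,0,0,0,0,0,0.1]]]'
```

```text
clock: 17.1
position: [0.5117, 0.2793, 0.1852]
tool_rot: [3.142, 0.0, 1.255]
force: [0.3, 0.2, -3.6]
grip_width: 0.0315
finger_force: 49.6
clock: 17.6
position: [0.5117, 0.2454, 0.1853]
tool_rot: [3.141, 0.0, 1.254]
force: [-0.2, 0.2, -3.8]
grip_width: 0.0315
finger_force: 49.6
```

Free; 60 mm more, then lift.

```bash
python3 -m jog '[[[-8,2.6,0,0,0,0,0.1],[-8,2.6,0,0,0,0,0.1],[-8,2.6,0,0,0,0,0.1],[-8,2.6,0,0,0,0,0.1],[-8,2.6,0,0,0,0,0.1]]]'
python3 -m jog '[[[-8,2.6,0,0,0,0,0.1],[-8,2.6,0,0,0,0,0.1],[-1.5,0.5,0,0,0,0,0.1],[0,0,0,0,0,0,0.1],[0,0,0,0,0,0,0.1]]]'
python3 -m jog '[[[0,0,-4,0,0,0,0.1],[0,0,-4,0,0,0,0.1],[0,0,0,0,0,0,0.1]]]'
```

```text
clock: 18.1
position: [0.5116, 0.2039, 0.1852]
tool_rot: [3.142, 0.0, 1.256]
force: [0.3, 0.9, -3.2]
grip_width: 0.0314
finger_force: 49.6
clock: 18.6
position: [0.5115, 0.1867, 0.1852]
tool_rot: [-3.142, -0.0, 1.256]
force: [-0.4, 0.3, -2.7]
grip_width: 0.0315
finger_force: 49.6
clock: 18.9
position: [0.5118, 0.1866, 0.1939]
tool_rot: [3.141, -0.001, 1.256]
force: [-0.1, 0.6, -4.0]
grip_width: 0.0315
finger_force: 49.6
```

Run:
```python
from h import *
plan([.512,.187,.31],1.256,grip=.1); plan([.455,-.05,.32],1.256,grip=.1,start=([.512,.187,.31],1.256)); plan([.5285,-.3025,.25],1.256,grip=.1,start=([.455,-.05,.32],1.256))
```

```text
[[[0.2, 0.1, -38.7, 0.0, -0.0, -0.0, 0.1], [0.2, 0.1, -38.7, 0.0, -0.0, -0.0, 0.1], [0.2, 0.0, -38.7, 0.0, -0.0, -0.0, 0.1]]]
[[[-40.5, 3.2, -1.7, 0.0, 0.0, 0.0, 0.1], [-40.5, 3.2, -1.7, 0.0, 0.0, 0.0, 0.1], [-40.5, 3.2, -1.7, 0.0, 0.0, 0.0, 0.1], [-40.5, 3.2, -1.7, 0.0, 0.0, 0.0, 0.1], [-40.5, 3.2, -1.7, 0.0, 0.0, 0.0, 0.1]]]
[[[-40.5, 3.2, -1.7, 0.0, 0.0, 0.0, 0.1]]]
[[[-31.0, 21.2, 10.0, 0.0, 0.0, 0.0, 0.1], [-31.0, 21.2, 10.0, 0.0, 0.0, 0.0, 0.1], [-31.0, 21.2, 10.0, 0.0, 0.0, 0.0, 0.1], [-31.0, 21.2, 10.0, 0.0, 0.0, 0.0, 0.1], [-31.0, 21.2, 10.0, 0.0, 0.0, 0.0, 0.1]]]
[[[-31.0, 21.2, 10.0, 0.0, 0.0, 0.0, 0.1], [-31.0, 21.2, 10.0, 0.0, 0.0, 0.0, 0.1]]]
```

```bash
python3 -m jog '[[[0,0,-20,0,0,0,0.1],[0,0,-40,0,0,0,0.1],[0,0,-40,0,0,0,0.1],[0,0,-16,0,0,0,0.1],[-20,1.6,-2,0,0,0,0.1]]]'
python3 -m jog '[[[-40,3.2,-2,0,0,0,0.1],[-40,3.2,-2,0,0,0,0.1],[-40,3.2,-2,0,0,0,0.1],[-40,3.2,-2,0,0,0,0.1],[-40,3.2,0,0,0,0,0.1]]]'
python3 -m jog '[[[-22,2,0,0,0,0,0.1],[-31,21,6,0,0,0,0.1],[-31,21,10,0,0,0,0.1],[-31,21,10,0,0,0,0.1],[-31,21,10,0,0,0,0.1]]]'
python3 -m jog '[[[-31,21,10,0,0,0,0.1],[-31,21,10,0,0,0,0.1],[-31,21,10,0,0,0,0.1],[0,0,0,0,0,0,0.1],[0,0,0,0,0,0,0.1]]]'
python3 - <<'E'
from h import *
st(); f=bot.grab_frame("wrist"); t=bot.grab_frame("top"); cv2.imwrite('pics/w6.png',f['img'][:,:,::-1])
for g in (f,t):
  for q in "tray tray_in".split(): print(q,[(np.round(d['xyz'],4).tolist(),round(d['conf'],2)) for d in bot.spot_point(q,g)[:2]])
plan([.5285,-.3025,.25],1.256,grip=.1)
E
```

```text
clock: 19.4
position: [0.5075, 0.1689, 0.3133]
tool_rot: [3.139, -0.004, 1.259]
force: [-0.6, -0.2, -3.5]
grip_width: 0.0316
finger_force: 50.6
clock: 19.9
position: [0.4591, -0.0301, 0.3191]
tool_rot: [-3.142, -0.0, 1.256]
force: [1.7, -0.3, -3.2]
grip_width: 0.0316
finger_force: 50.6
clock: 20.4
position: [0.4963, -0.1954, 0.2824]
tool_rot: [-3.141, -0.0, 1.256]
force: [1.2, 1.1, -2.7]
grip_width: 0.0314
finger_force: 50.6
clock: 20.9
position: [0.5268, -0.3026, 0.2522]
tool_rot: [-3.14, 0.0, 1.254]
force: [-0.5, 0.3, -3.7]
grip_width: 0.031
finger_force: 51.5
20.9 [ 0.5268 -0.3026  0.2522] [-3.1398e+00  3.0000e-04  1.2540e+00] F [-0.5  0.3 -3.7] w 0.031 51.53034746646881 q [ 0.09  0.6   0.49  1.72 -0.35  0.91  0.41]
tray [([0.5245, -0.3014, -0.0052], 0.83)]
tray_in [([0.5247, -0.2998, 0.0048], 0.83)]
tray [([0.5302, -0.306, 0.0038], 0.95)]
tray_in [([0.5268, -0.3016, 0.0032], 0.69)]
[[[-1.3, 1.1, 3.6, 0.0, -0.0, 0.001, 0.1]]]
```

View pics/w6.png

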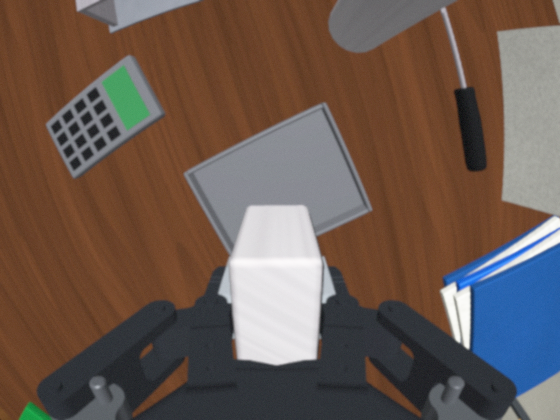

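The tray shows with rim corners near (187,175), (325,103) and (371,209), and the box gauge is held squarely. I'll check the centre from the corners.

Run:
```python
from h import *
p,r=pose(); f=bot.grab_frame("wrist")
P=onz(f,p,r,[(187,175),(325,103),(371,209)],.024); print(P.round(4), np.linalg.norm(np.diff(P,axis=0),axis=1), 'centre',(P[0]+P[2])/2)
st()
```

```text
[[ 0.4526 -0.257   0.024 ]
 [ 0.5968 -0.2339  0.024 ]
 [ 0.6125 -0.3451  0.024 ]] [0.14599842 0.1123287 ] centre [ 0.53257861 -0.30107968  0.024     ]
21.25 [ 0.5279 -0.3011  0.2535] [ 3.1412e+00 -2.0000e-04  1.2567e+00] F [ 0.7 -0.5 -3.4] w 0.0316 51.52975559234619 q [ 0.09  0.6   0.49  1.72 -0.35  0.91  0.41]
```

```bash
python3 -m jog '[[[0,0,20,0,0,0,0.1],[0,0,25,0,0,0,0.1],[0,0,25,0,0,0,0.1],[0,0,20,0,0,0,0.1],[0,0,10,0,0,0,0.1]]]'
python3 -m jog '[[[0,0,4,0,0,0,0.1],[0,0,0,0,0,0,0.1],[0,0,0,0,0,0,0.1]]]'
```

```text
clock: 21.75
position: [0.5274, -0.3011, 0.1518]
tool_rot: [-3.14, -0.0, 1.256]
force: [-0.1, 1.0, -3.1]
grip_width: 0.0313
finger_force: 51.3
clock: 22.05
position: [0.5281, -0.3019, 0.1501]
tool_rot: [3.14, 0.0, 1.256]
force: [0.9, 0.2, -3.4]
grip_width: 0.0317
finger_force: 51.3
```

```bash
python3 -m jog '[[[0,0,1,0,0,0,0.1],[0,0,1,0,0,0,0.1],[0,0,1,0,0,0,0.1],[0,0,1,0,0,0,0.1],[0,0,0,0,0,0,0.1]]]'
```

```text
clock: 22.55
position: [0.5276, -0.3017, 0.1451]
tool_rot: [-3.141, 0.0, 1.256]
force: [0.1, 0.8, -3.8]
grip_width: 0.0314
finger_force: 51.3
```

```bash
python3 -m jog '[[[0,0,0.7,0,0,0,0.1],[0,0,0.7,0,0,0,0.1],[0,0,0.7,0,0,0,0.1],[0,0,0,0,0,0,0.1],[0,0,0,0,0,0,0.1]]]';python3 -m jog '[[[0,0,0.5,0,0,0,0.1],[0,0,0.5,0,0,0,0.1],[0,0,0,0,0,0,0.1],[0,0,0,0,0,0,0.1]]]'
```

```text
clock: 23.05
position: [0.5277, -0.3017, 0.1431]
tool_rot: [3.142, 0.0, 1.256]
force: [0.6, -0.2, -3.1]
grip_width: 0.0315
finger_force: 51.3
clock: 23.45
position: [0.5277, -0.3017, 0.1421]
tool_rot: [3.142, 0.0, 1.256]
force: [0.9, -0.8, -3.8]
grip_width: 0.0314
finger_force: 51.3
```

```bash
python3 -m jog '[[[0,0,0.5,0,0,0,0.1],[0,0,0.5,0,0,0,0.1],[0,0,0,0,0,0,0.1]]]';python3 -m jog '[[[0,0,0.5,0,0,0,0.1],[0,0,0.3,0,0,0,0.1],[0,0,0,0,0,0,0.1]]]'
```

```text
clock: 23.75
position: [0.5278, -0.3018, 0.1416]
tool_rot: [3.141, -0.0, 1.256]
force: [-1.8, 2.2, 7.7]
grip_width: 0.0317
finger_force: 52.5
clock: 24.05
position: [0.5278, -0.3019, 0.1416]
tool_rot: [3.141, -0.0, 1.256]
force: [-4.8, 4.0, 20.8]
grip_width: 0.0312
finger_force: 54.1
```

It's standing on the floor. Relieve the load, release slowly, retreat and check.

```bash
python3 -m jog '[[[0,0,-0.8,0,0,0,0.1],[0,0,0,0,0,0,0.1]]]' 30; python3 -m jog '[[[0,0,0,0,0,0,0.5],[0,0,0,0,0,0,0.7],[0,0,0,0,0,0,1],[0,0,0,0,0,0,1],[0,0,0,0,0,0,1]]]'
python3 -m jog '[[[0,0,-10,0,0,0,1],[0,0,-30,0,0,0,1],[0,0,-40,0,0,0,1],[0,0,-40,0,0,0,1],[0,0,-30,0,0,0,1]]]'
python3 -m jog '[[[-20,-10,-10,0,0,0,1],[-30,-10,0,0,0,0,1],[0,0,0,0,0,0,1],[0,0,0,0,0,0,1]]]'
python3 - <<'E'
from h import *
st(); p,r=pose(); f=bot.grab_frame("wrist"); t=bot.grab_frame("scene"); tp=bot.grab_frame("top")
cv2.imwrite('pics/end.png',np.hstack([cv2.resize(f['img'],(400,300)),cv2.resize(t['img'],(400,300))])[:,:,::-1])
for g in (f,t,tp):
  for q in "box_gauge_collar round_gauge_collar tray_in stand_home".split(): print(q,[(np.round(d['xyz'],4).tolist(),round(d['conf'],2)) for d in bot.spot_point(q,g)[:4]])
E
```

```text
clock: 24.25
position: [0.5278, -0.3018, 0.1416]
tool_rot: [3.141, -0.0, 1.256]
force: [-2.5, 1.3, 10.0]
grip_width: 0.0318
finger_force: 53.0
clock: 24.75
position: [0.5277, -0.3017, 0.1411]
tool_rot: [-3.142, 0.0, 1.256]
force: [-0.4, 0.8, 0.0]
grip_width: 0.0857
finger_force: 0.0
clock: 25.25
position: [0.5277, -0.3021, 0.2943]
tool_rot: [3.14, 0.0, 1.255]
force: [0.1, -0.1, 0.0]
grip_width: 0.0854
finger_force: 0.0
clock: 25.65
position: [0.4923, -0.3438, 0.3012]
tool_rot: [-3.141, -0.0, 1.254]
force: [-0.2, 0.6, -0.5]
grip_width: 0.0852
finger_force: 0.0
25.65 [ 0.4923 -0.3438  0.3012] [-3.1414e+00 -1.0000e-04  1.2539e+00] F [-0.2  0.6 -0.5] w 0.0852 0.0 q [ 0.15  0.54  0.53  1.69 -0.31  1.    0.47]
box_gauge_collar []
round_gauge_collar [([0.5288, -0.2968, 0.0079], 0.5), ([0.5267, -0.3002, -0.0046], 0.46)]
tray_in [([0.5277, -0.2952, 0.0035], 0.82)]
stand_home []
box_gauge_collar [([0.5304, -0.3057, 0.0356], 0.82), ([0.5558, -0.0496, 0.0744], 0.16)]
round_gauge_collar [([0.5546, -0.0452, 0.072], 0.91), ([0.3649, 0.3966, 0.0301], 0.87), ([0.4934, 0.45, 0.027], 0.86), ([0.368, 0.2077, 0.0292], 0.71)]
tray_in [([0.5294, -0.303, 0.0055], 0.56)]
stand_home [([0.5563, -0.0483, 0.0757], 0.77), ([0.5099, 0.2556, -0.0054], 0.22)]
box_gauge_collar [([0.5268, -0.3058, 0.0363], 0.79)]
round_gauge_collar [([0.5529, -0.0485, 0.0722], 0.92), ([0.3725, 0.2082, 0.0273], 0.92), ([0.4948, 0.4454, 0.0291], 0.9), ([0.3708, 0.3979, 0.0291], 0.79)]
tray_in [([0.5256, -0.2987, 0.0057], 0.83)]
stand_home [([0.5522, -0.0469, 0.0774], 0.98), ([0.7489, -0.2576, -0.0021], 0.55), ([0.5298, -0.3049, 0.0063], 0.19)]
```

View pics/end.png

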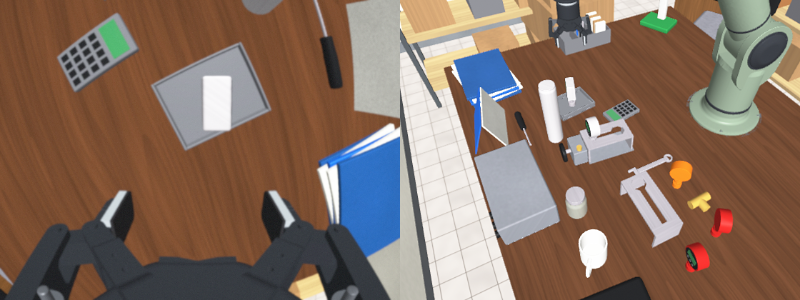

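The box gauge stands upright in the tray: (217,103) in the left half, (571,92) in the right. The round gauge hangs home in the stand at (592,127), and nothing else has moved.

```bash
python3 -c "
from workcell import bot
print(bot.job_done())"
```

```text
the job is handed in; nothing more can be done
None
```

I handed the job in at about 26 s: the final pictures show the round gauge at the closed end of the stand's slot, the box gauge upright in the tray clear of its walls, both released, and nothing else visibly moved; no verdict came back.

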